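# Catch the sample carriage at the code reader

## Robot

A 7-joint arm with a two-finger parallel gripper is mounted at the origin on the work surface. World frame = base frame: x ahead of the robot, y to its left, z up, the work surface at z = 0. Lengths are in mm, angles in rad, forces in N, time in s.
With the tool pointing down it reaches from about 425 to 875 mm from the base axis. Payload 4.7 kg.
Tool frame: the origin (TCP) lies on the centre line of the jaws, within the pads' length; the fingertips stand 14 mm ahead of it and the grasp point (between the pads) lies 5 mm behind it; z points along the fingers, y is the line along which they close (so a half turn about z gives the same grasp; the last joint's range is limited). The gripper opens to 87 mm and grips with 3 to 60 N. Pads are 19 mm wide; open, the fingers measure 117 mm over their backs; the gripper's body (75 mm by 190 mm) begins 51 mm behind the grasp point.
Start: joints at [-1.235, 0.321, -0.07, 1.45, 0.023, 1.371, -0.057], TCP at [205.605, 616.645, 236.587] pointing down, gripper open.
Joint ranges: [-2.86, 2.86], [-0.3, 2.09], [-1.38, 1.24], [0.06, 2.45], [-1.56, 4.7], [0.09, 2.05], [-2.69, 2.69]. Speed limits (rad/s): [2.57, 2.57, 3.14, 3.14, 3.14, 3.14, 3.14].

## Interface

Orientations are given as a rotation vector (axis times angle).
In Python, from station import r, get_image gives the robot as it stands.
- The arm moves only by the tool move_arm, never from a script. Its argument "plan" is a list of rows, each a list of 3 entries, a list of its own where there are three numbers: the closure, from -1 (fully open) to 1 (shut), then the shift along the world's x, y, z in units of 12 cm (1.0 is 12 cm), then the turn about the world's z in units of 180 degrees (1.0 is 180 degrees). In form: [[gripper, [x, y, z], turn], ...]. A call has exactly 10 rows; each row shifts and turns the commanded pose from where the row before left it; what a row does not reach is not made up. A row lasts 1/12 s, in which the tool goes at most 41.7 mm and 7.16 degrees, less where a joint would pass 70% of its speed; a pose out of reach is approached as far as the arm can. A call with a number of a shift or a turn outside -1 to 1 is refused whole. A call with a gripper value outside its range is refused whole. The fingers move at their own pace and stop on an object; the grip force is fixed at half the most. Time passes only in rows, so rows that do not move let the fingers close, or fill a call up. It gives the time, the measured TCP pose, the force, the opening and the grip force at its end, in the units of the state.
- r.read_state(): the state, without advancing time (a new reading comes with each control period).
- get_image(name): name is "side" or "top" or "wrist"; returns a dict with "image" (384x512x3 uint8, red, green, blue), "depth" (384x512 float32, mm along the optical axis (not along the pixel's ray), 0 where there is no reading), "intrinsics" (3x3 intrinsics, pixels), "extrinsics" (4x4, takes a point from world to camera coordinates). Camera axes: x right, y down, z forward; pixel columns grow to the right and rows downward; lengths in mm; the calibration is good to about 2 mm. A picture is of the moment at which its call begins.
- r.finish_job(): hands the job in; it is judged then, once.
The state is a dict: "time": time; "qpos": joint angles; "dq": joint speeds; "joint_efforts": joint torques, N m; "tool_pos": TCP position; "orientation": TCP orientation; "force": force on the tool from outside, world axes, zero at the start; "wrist_torque": the same for the moment, N m; "opening": finger opening in mm; "gripper_force": force on a finger pad.
Only numpy, scipy, OpenCV 4.12 (cv2) and the standard library are available. Lean on these libraries where they do the work, as an engineer would, in place of code of your own. Each camera call takes 0.05 s, during which the arm holds its last target. There are 200 camera calls.

## Task

Press the red release pad down so that the sample carriage rolls off down its ramp. Leave the carriage untouched until its orange nose has passed the yellow mark, then catch it so gently with the fingers that its sprung nose is never pressed in more than half way, let the nose stop between the yellow and the red mark, and hold it still there for a good 2 seconds for the code reader. Then ease it on past the red mark, slowly and without a bump, until it rests against the end buffers, and let go; do not disturb the glassware and boxes on the bench.

Things in the scene. Friction and masses are not known exactly. Their poses are not given: they have to be found in the camera images.
- ramp: Fixed ramp, 130 mm wide (x), 660 mm long (y), two aluminium rails. Origin on the bench under its middle, x across, y along the rails; DOWNHILL IS -y, slope 0.05 rad. Rail top at z = 0.056 + 0.05*y (m, ramp frame). White code reader at x -0.120 to -0.075, y -0.12 to -0.04, up to z 0.088. Release shaft along x = +0.085, up to 21 mm above the rail line.
- carriage: Wheeled carriage, captive on the rails, 80 x 130 mm, cups up to 70 mm above the rail, sprung nose plate at its downhill end. Origin on the rail line under its middle, -y downhill. Nominal 0.85 kg (+-25 %), drag 0.10 N + 1.0 N per m/s: starts with 0.37 m/s2, 0.2 to 0.3 m/s after 0.2 m; 0.4 N holds it. Ramp y +0.235 at the start, -0.194 docked. No other push on it above 12 N.
- nose (a point): Middle of the downhill face of the orange nose plate (70 mm wide, 8 mm thick), 60 mm above the rail line, 75 mm downhill of the carriage's middle with the spring out; it moves with the plate. The plate's top edge is 15 mm above this point, its foot 38 mm below. The space downhill of it above the rails is free: catch it by this flat face. Ramp y about +0.16 at the start, -0.27 docked.
- latch (a joint): Turn of the release shaft, rad: 0 = latched (as at the start), 0.4 = pad fully down. The carriage is free from about 0.2 rad on. The shaft is stiff (about 3 N on the pad) and stays where it is left; nothing springs back.
- pad (a point): Centre of the top of the red release pad on the far (+x) side of the ramp (ramp x = +0.123, about y = -0.02), 36 x 50 mm; press it straight down about 16 mm with closed fingers.
- reagent: Brown glass bottle with white cap, 70 mm across, 150 mm high, standing behind the ramp; leave it alone. Origin under its centre.
- beaker: Glass beaker, 80 mm across, 100 mm high, standing behind the ramp; leave it alone. Origin under its centre.
- washbottle: White bottle with red cap, 60 mm across, 140 mm high, standing behind the ramp; leave it alone. Origin under its centre.
- flask: Conical glass flask, 84 mm across, 125 mm high, standing behind the ramp; leave it alone. Origin under its centre.
- cup_tray: Blue divided tray, 140 x 200 x 45 mm, on the left of the bench; leave it alone. Origin under its centre.
- tip_box: Green box, 85 x 120 x 60 mm, on the right of the bench; leave it alone. Origin under its centre.
- yellow (a point): Yellow mark: middle of a stripe across the rails, at rail-top height, ramp y = +0.030.
- red (a point): Red mark: middle of a stripe across the rails, at rail-top height, ramp y = -0.220. Beyond it, centred at ramp y = -0.274, stands the end-buffer block, 80 mm wide, 16 mm thick, its top 18 mm above the rail line.
- buffer (a joint): How far the sprung nose plate is pressed into the carriage, m: 0 = fully out, 0.024 = fully in; half way = 0.012 is the most allowed. Spring 110 N/m: holding the carriage still on the slope presses it in about 3 to 4 mm; meeting a still hand at 0.2 m/s presses it in about 20 mm.

How it is judged:
By the outcome, as a careful person would: the job done as asked, in the order asked, and still so for the second after the job is handed in, with the robot touching nothing.
It also fails if it takes over 43 s, if anything falls off the work surface, if the arm or the gripper's body presses on something with over 40 N, if the wrist force passes 120 N, or if a joint passes its speed limit or range.

## Working session

There is one attempt and no reset: what is moved stays moved. The work goes in short steps, Python scripts to look and compute and a tool call to move; the robot and the scene stay as the last step left them, time stands still between calls to the robot, and variables do not carry over. Pictures are saved under pics/ and viewed, at most 10 in all, crops included, and the job is handed in when it is done.

Besides the shell and the picture viewer there is one more tool, called after "Call:" in YAML: its name, and indented under it one key for each argument. move_arm: Moves the arm, as the interface text tells. Its arguments: {"type":"object","properties":{"plan":{"type":"array"}},"required":["plan"]}

```bash
mkdir -p pics; ls
python3 - <<'E'
from station import r,get_image
import cv2,numpy as np
s=r.read_state();print({k:np.round(v,3).tolist() for k,v in s.items()})
ims=[]
for n in ("side","top"):
    d=get_image(n);np.savez(f"{n}0.npz",**d)
    cv2.imwrite(f"pics/{n}0.png",d["image"][:,:,::-1]);print(n,d["intrinsics"].round(1).tolist(),d["extrinsics"].round(3).tolist())
E
```

```text
pics
{'time': 0.0, 'qpos': [-1.235, 0.322, -0.07, 1.452, 0.023, 1.371, -0.057], 'dq': [0.003, 0.002, -0.001, -0.0, -0.001, -0.0, 0.001], 'joint_efforts': [-0.0, -49.13, -0.404, -31.252, -0.064, 0.044, 0.0], 'tool_pos': [205.459, 616.12, 235.47], 'orientation': [-0.503, -3.101, 0.003], 'force': [-0.768, -0.664, -0.404], 'wrist_torque': [-0.035, 0.003, -0.016], 'gripper_force': 0.0, 'opening': 86.943}
side [[447.5, 0.0, 257.9], [0.0, 447.5, 196.0], [0.0, 0.0, 1.0]] [[-0.933, -0.36, 0.009, 519.214], [-0.273, 0.69, -0.67, 205.211], [0.235, -0.628, -0.742, 1765.795], [0.0, 0.0, 0.0, 1.0]]
top [[355.5, 0.0, 258.2], [0.0, 355.5, 195.6], [0.0, 0.0, 1.0]] [[-0.023, -1.0, -0.003, 27.143], [-0.995, 0.023, -0.101, 593.267], [0.101, 0.0, -0.995, 1348.159], [0.0, 0.0, 0.0, 1.0]]
```

View pics/side0.png

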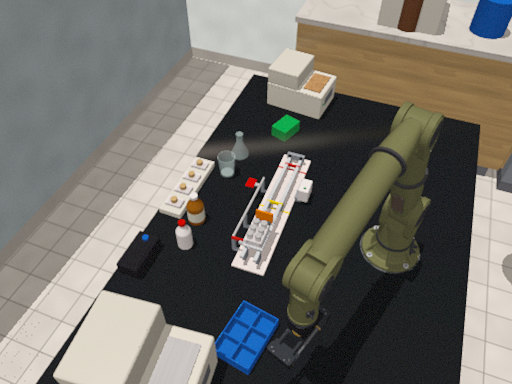

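View pics/top0.png

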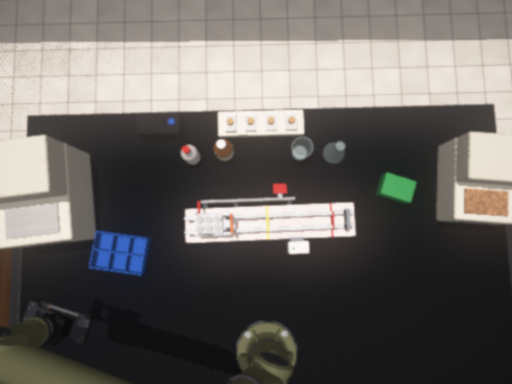

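The side view shows the ramp from (250,255) to (300,160), with the pad at (251,183). In the top view the ramp spans (185,222) to (355,222), downhill to the right (world -y). The pad is at (280,188), yellow at x=268, red at x=332 and the nose at (232,224).

```bash
cat > h.py <<'E'
import numpy as np,cv2
def ray(d,u,v):
    K,E=d["intrinsics"],d["extrinsics"];R,t=E[:3,:3],E[:3,3]
    return -R.T@t, R.T@np.linalg.solve(K,[u,v,1.])
def plane(d,u,v,z):
    c,q=ray(d,u,v);return c+q*(z-c[2])/q[2]
def mask(d,lo,hi,box):
    h=cv2.cvtColor(d["image"],cv2.COLOR_RGB2HSV);m=cv2.inRange(h,lo,hi)
    k=np.zeros_like(m);x0,y0,x1,y1=box;k[y0:y1,x0:x1]=m[y0:y1,x0:x1];return k
def blobs(m,a=4):
    n,l,s,c=cv2.connectedComponentsWithStats(m);return [(s[i,4],s[i,:4].tolist(),c[i].round(2)) for i in range(1,n) if s[i,4]>=a]
E
python3 - <<'E'
from h import *
T=dict(np.load("top0.npz"));S=dict(np.load("side0.npz"))
for d,n,box in((T,"top",(175,175,365,260)),(S,"side",(225,140,320,275))):
    print(n)
    for c,lo,hi in(("red",(0,150,90),(6,255,255)),("red2",(174,150,90),(180,255,255)),("orange",(7,150,90),(18,255,255)),("yellow",(22,130,120),(34,255,255))):
        for b in blobs(mask(d,lo,hi,box)): print(c,b)
m=mask(T,(0,0,110),(180,60,255),(175,195,365,250))
cs,_=cv2.findContours(m,cv2.RETR_EXTERNAL,cv2.CHAIN_APPROX_NONE)
for c in cs:
    if cv2.contourArea(c)>40: print(cv2.minAreaRect(c))
a=T["image"][170:262,175:365,::-1];b=S["image"][140:275,225:330,::-1]
cv2.imwrite("pics/c1.png",cv2.resize(a,None,fx=4.2,fy=4.2,interpolation=2));cv2.imwrite("pics/c2.png",cv2.resize(b,None,fx=4.4,fy=4.4,interpolation=2))
E
```

```text
top
red (np.int32(125), [273, 184, 14, 10], array([279.48, 188.06]))
red (np.int32(17), [197, 201, 3, 7], array([198.  , 204.29]))
side
red (np.int32(17), [288, 163, 8, 4], array([291.35, 164.76]))
red (np.int32(82), [245, 177, 12, 11], array([250.48, 181.94]))
red (np.int32(33), [231, 236, 12, 5], array([236.39, 237.85]))
orange (np.int32(148), [255, 209, 18, 14], array([263.73, 215.24]))
yellow (np.int32(32), [269, 200, 14, 5], array([274.53, 202.09]))
yellow (np.int32(6), [259, 204, 5, 2], array([260.67, 204.67]))
yellow (np.int32(5), [270, 207, 5, 2], array([272. , 207.8]))
yellow (np.int32(8), [282, 211, 8, 3], array([285.5 , 211.75]))
((224.96726989746094, 223.4849395751953), (36.30369567871094, 82.56995391845703), 88.15238952636719)
((278.0, 222.0), (54.0, 156.0), 90.0)
```

View pics/c1.png

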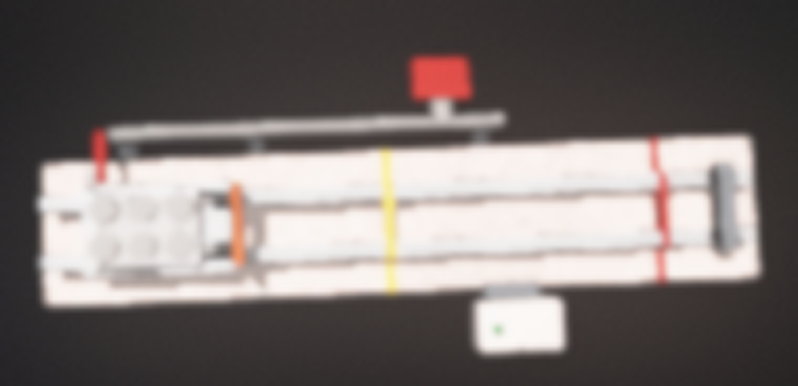

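View pics/c2.png

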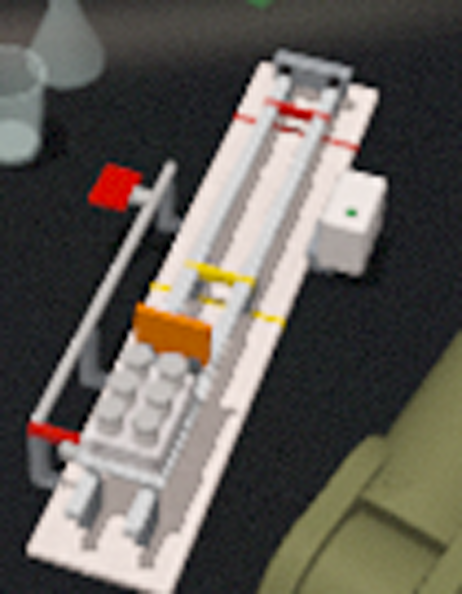

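The top crop shows the base corners at about (42,163), (752,137), (760,277) and (45,305). Yellow on the rails is at (390,217), red at (664,207) and the pad at (441,78). The side crop shows the same parts, with the nose plate facing downhill at (172,333).

```bash
cat > m1.py <<'E'
from h import *
from scipy.optimize import least_squares
T=dict(np.load("top0.npz"));S=dict(np.load("side0.npz"))
up=lambda x,y,s,o:((x+.5)/s-.5+o[0],(y+.5)/s-.5+o[1])
t=lambda x,y:up(x,y,4.2,(175,170)); s=lambda x,y:up(x,y,4.4,(225,140))
# depth points
def dp(d,u,v):
    c,q=ray(d,u,v); return c+q*d["depth"][int(round(v)),int(round(u))]
for n,p in(("base",t(330,155)),("base",t(560,165)),("base",t(100,295)),("padtop",(279.5,188)),("cup",t(140,215)),("reader",t(520,325))): print(n,dp(T,*p).round(1))
# pad triangulated
c1,q1=ray(T,279.48,188.06);c2,q2=ray(S,250.48,181.94)
ab=np.linalg.lstsq(np.c_[q1,-q2],c2-c1,rcond=None)[0];P1,P2=c1+q1*ab[0],c2+q2*ab[1];print("pad tri",P1.round(1),P2.round(1))
zb=8.
obs=[]
for d,f,L in((T,t,[((42,163),(65,330,zb)),((752,137),(65,-330,zb)),((760,277),(-65,-330,zb)),((45,305),(-65,330,zb)),((390,217),(0,30,57.5)),((664,207),(0,-220,45)),((724,209),(0,-274,60))]),
 (S,s,[((28,550),(65,330,zb)),((262,62),(65,-330,zb)),((378,92),(-65,-330,zb)),((172,592),(-65,330,zb)),((221,273),(0,30,57.5)),((297,111),(0,-220,45))])):
    for p,X in L: obs.append((d,f(*p),np.array(X,float)))
def pos(x,X): c,sn=np.cos(x[2]),np.sin(x[2]); return np.array([x[0]+c*X[0]-sn*X[1],x[1]+sn*X[0]+c*X[1],X[2]])
W=lambda x:np.array([(plane(d,*p,X[2])-pos(x,X))[:2] for d,p,X in obs])
o=least_squares(lambda x:W(x).ravel(),[500,0,0],loss="soft_l1",f_scale=4)
print(o.x);print(W(o.x).round(1).tolist())
x=o.x
for n,X in dict(pad=(123,-20,0),nose0=(0,160,124),yellow=(0,30,57),red=(0,-220,45),nosedock=(0,-270,102),reader=(-97,-80,0)).items(): print(n,pos(x,X).round(1))
print("pad ramp", ((P1+P2)/2-[x[0],x[1],0]).round(1))
E
python3 m1.py
```

```text
base [552.9  34.1  15.3]
base [ 538.8 -179.8   12.2]
base [428.5 249.4  12.1]
padtop [615.5 -66.8  80.3]
cup [497.2 194.  136.5]
reader [ 395.5 -129.5   85.5]
pad tri [615.9 -67.1  74.6] [616.8 -66.8  74.7]
[ 4.90447363e+02 -3.22478866e+01  1.70767428e-02]
[[2.4, 4.8], [0.1, 0.2], [-0.2, 1.6], [0.6, 4.5], [3.0, -17.0], [2.3, -15.8], [-2.1, -12.4], [-1.4, 5.9], [0.2, 4.2], [0.8, 5.3], [-1.8, 2.2], [-2.2, -12.2], [-1.3, -9.1]]
pad [613.8 -50.1   0. ]
nose0 [487.7 127.7 124. ]
yellow [489.9  -2.3  57. ]
red [ 494.2 -252.2   45. ]
nosedock [ 495.1 -302.2  102. ]
reader [ 394.8 -113.9    0. ]
pad ramp [125.9 -34.7  74.6]
```

Call:
move_arm:
  plan:
    - [1,[0.08,-0.14,0],0.036]
    - [1,[0.17,-0.28,0],0.036]
    - [1,[0.17,-0.28,0],0.036]
    - [1,[0.17,-0.28,0],0]
    - [1,[0.17,-0.28,0],0]
    - [1,[0.17,-0.28,0],0]
    - [1,[0.17,-0.28,0],0]
    - [1,[0.17,-0.28,0],0]
    - [1,[0.17,-0.28,0],0]
    - [1,[0.17,-0.28,0],0]

```text
time: 0.93
tool_pos: [399.3, 295.4, 236.4]
orientation: [0.028, -3.141, -0.0]
force: [0.5, -0.9, -0.1]
opening: 28.5
gripper_force: 0.0
```

```bash
cat >> m1.py <<'E'
print("--")
mk=[i for i in range(len(obs)) if obs[i][2][2]!=zb]
y=np.array([x[0],x[1],x[2]]);w=W(y)[mk].mean(0);y[:2]+=[w[0]*.5,w[1]];print("ramp",y.round(3))
N=plane(T,*t(236,222),139.);c,sn=np.cos(y[2]),np.sin(y[2]);D=N[:2]-y[:2];print("nose top ramp",(c*D[0]+sn*D[1]).round(1),(-sn*D[0]+c*D[1]).round(1))
N=plane(S,*s(172,310),139.);D=N[:2]-y[:2];print("side nose top ramp",(c*D[0]+sn*D[1]).round(1),(-sn*D[0]+c*D[1]).round(1))
E
python3 m1.py | sed -n '/--/,$p'; python3 -c "
from station import r
from scipy.spatial.transform import Rotation as R
s=r.read_state();print(s['time'],s['tool_pos'],s['opening'],s['force'],s['dq'].round(2) if hasattr(s['dq'],'round') else s['dq']);print(R.from_rotvec(s['orientation']).as_matrix().round(3))"
```

```text
--
ramp [ 4.90425e+02 -4.55440e+01  1.70000e-02]
nose top ramp 1.6 158.2
side nose top ramp 3.8 155.7
0.9333 [399.26077374 295.41927461 236.3556744 ] 28.494261012804326 [ 0.54091076 -0.90957295 -0.06098562] [ 0.47 -0.14  0.46  0.14  0.02 -0.01  0.91]
[[-1.    -0.018 -0.   ]
 [-0.018  1.     0.   ]
 [ 0.     0.    -1.   ]]
```

Call:
move_arm:
  plan:
    - [1,[0.175,-0.28,0],0]
    - [1,[0.175,-0.28,0],0]
    - [1,[0.175,-0.28,0],0]
    - [1,[0.175,-0.28,0],0]
    - [1,[0.175,-0.28,0],0]
    - [1,[0.175,-0.28,0],0]
    - [1,[0.175,-0.28,0],0]
    - [1,[0.175,-0.28,0],0]
    - [1,[0.175,-0.28,0],0]
    - [1,[0.1,-0.16,0],0]

```text
time: 1.77
tool_pos: [600.9, -29.4, 236.3]
orientation: [-0.02, 3.141, -0.004]
force: [0.4, 0.3, 0.7]
opening: -0.1
gripper_force: 0.0
```

Call:
move_arm:
  plan:
    - [1,[0.05,-0.12,-0.05],0]
    - [1,[0.05,-0.12,-0.1],0]
    - [1,[0.05,-0.1,-0.15],0]
    - [1,[0,0,-0.2],0]
    - [1,[0,0,-0.2],0]
    - [1,[0,0,-0.15],0]
    - [1,[0,0,-0.1],0]
    - [1,[0,0,-0.08],0]
    - [1,[0,0,0],0]
    - [1,[0,0,0],0]

```text
time: 2.6
tool_pos: [617.9, -64.9, 113.2]
orientation: [-0.028, 3.141, -0.0]
force: [-0.1, -0.4, 0.1]
opening: 0.5
gripper_force: 0.0
```

Run:
```python
from station import r,get_image
from h import *
s=r.read_state();print(s['time'],s['tool_pos'],s['opening'],s['force'])
o=[]
for n,b in(("side",(200,110,350,280)),("top",(175,150,365,260))):
    d=get_image(n);np.savez(f"{n}1.npz",**d);x0,y0,x1,y1=b
    o.append(cv2.resize(d["image"][y0:y1,x0:x1,::-1],(400,int(400*(y1-y0)/(x1-x0)))))
h=max(i.shape[0] for i in o);cv2.imwrite("pics/d.png",np.hstack([cv2.copyMakeBorder(i,0,h-i.shape[0],0,0,0) for i in o]))
```

```text
2.6 [617.94559097 -64.93152684 113.17722028] 0.5426560795084063 [-0.11796521 -0.39848385  0.11889107]
```

View pics/d.png

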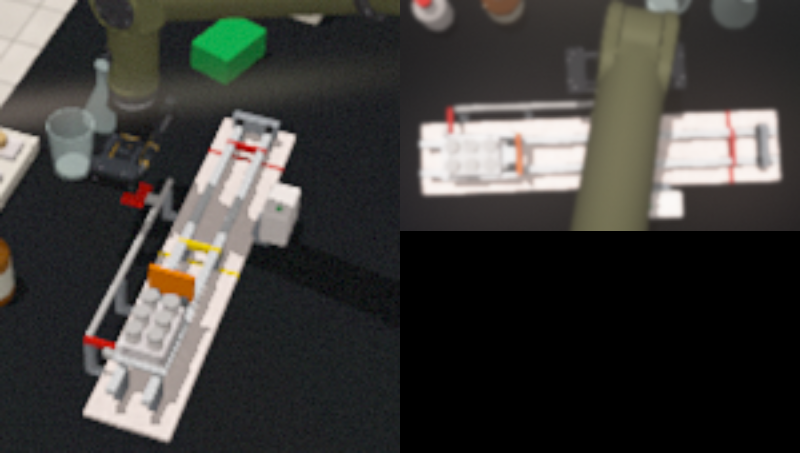

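The side crop shows the fingers just above the pad at (137,195) and the carriage still latched, with its nose at (172,280). In the top crop the arm hides the middle of the ramp, so I will track the nose in the side view.

Call:
move_arm:
  plan:
    - [1,[0,0,-0.05],0]
    - [1,[0,0,-0.05],0]
    - [1,[0,0,-0.05],0]
    - [1,[0,0,-0.03],0]
    - [1,[0,0,-0.02],0]
    - [1,[0,0,-0.015],0]
    - [1,[0,0,-0.015],0]
    - [1,[0,0,0],0]
    - [1,[0,0,0],0]
    - [1,[0,0,0],0]

```text
time: 3.53
tool_pos: [617.9, -65.0, 85.5]
orientation: [-0.027, 3.141, 0.0]
force: [2.3, 0.7, 2.4]
opening: 0.9
gripper_force: 1.6
```

```bash
cat > nose.py <<'E'
from h import *
from station import r,get_image
# nose ramp y from the orange blob in the side view, relative to the start (+160)
yaw=.017
def along(d,c):
    y=112.
    for _ in range(4):
        P=plane(d,*c,56+.05*(y+48.5)+60); y=P[1]
    D=P[:2]-[490.9,-48.5]; return -np.sin(yaw)*D[0]+np.cos(yaw)*D[1]
def blob(d):
    m=mask(d,(7,150,90),(18,255,255),(225,120,330,275)); b=max(blobs(m),key=lambda q:q[0]); return b
S0=dict(np.load("side0.npz"));y0=along(S0,blob(S0)[2])
def nose(d): b=blob(d);return b[0],b[1],round(160+along(d,b[2])-y0,1)
E
python3 - <<'E'
from nose import *
print(y0,r.read_state()['force'],r.read_state()['tool_pos']);d=get_image("side");print(nose(d))
m=mask(d,(0,150,90),(6,255,255),(225,140,320,275));print(blobs(m))
E
```

```text
171.4347753399065 [2.33583398 0.66160909 2.42505891] [617.90519511 -64.95977921  85.4776297 ]
(np.int32(141), [258, 203, 18, 14], np.float64(126.9))
[(np.int32(16), [288, 163, 8, 4], array([291.5 , 164.88])), (np.int32(38), [245, 180, 12, 10], array([251.53, 184.84])), (np.int32(39), [231, 236, 12, 4], array([236.77, 237.33]))]
```

The carriage has already let go: its nose has moved about 33 mm. I'm going straight to the catch position ahead of it.

Call:
move_arm:
  plan:
    - [1,[0,0,0.2],0]
    - [1,[-0.2,-0.15,0.02],0]
    - [1,[-0.3,-0.16,0],0]
    - [1,[-0.3,-0.16,0],0]
    - [1,[-0.24,-0.16,0],0]
    - [1,[0,-0.1,-0.02],0]
    - [1,[0,-0.05,0],0]
    - [1,[0,0,0],0]
    - [1,[0,0,0],0]
    - [1,[0,0,0],0]

```text
time: 4.42
tool_pos: [493.5, -157.4, 109.1]
orientation: [0.03, -3.14, -0.0]
force: [-0.8, 0.8, 0.2]
opening: 0.9
gripper_force: 0.0
```

Run:
```python
from nose import *
s=r.read_state();print(s['time'],s['tool_pos'].round(1),s['force'].round(2),s['opening']);d=get_image("side");np.savez("side2.npz",**d);print(nose(d));print(r.read_state()['time'])
m=mask(d,(0,150,90),(6,255,255),(225,140,320,275));print(blobs(m))
cv2.imwrite("pics/e.png",cv2.resize(d["image"][110:280,200:350,::-1],None,fx=3.5,fy=3.5,interpolation=2))
```

```text
4.4167 [ 493.5 -157.4  109.1] [-0.76  0.81  0.21] 0.873139926785709
(np.int32(92), [275, 173, 16, 11], np.float64(-70.8))
4.4667
[(np.int32(5), [293, 165, 3, 2], array([294.2, 165.6])), (np.int32(77), [245, 180, 12, 10], array([250.45, 184.16])), (np.int32(41), [231, 236, 12, 4], array([236.8 , 237.32]))]
```

View pics/e.png

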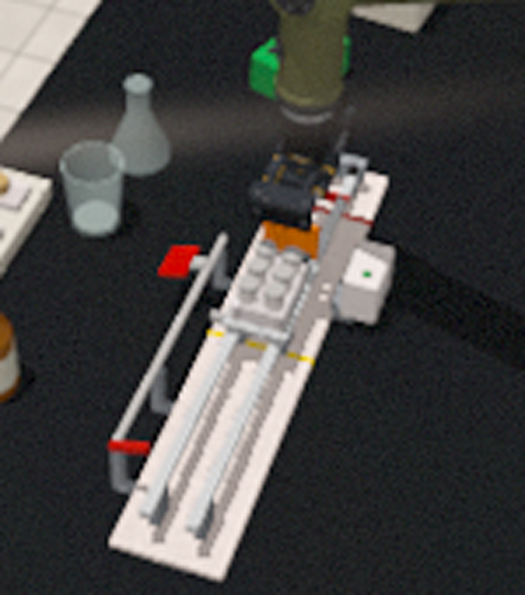

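The side crop shows the hand at (295,190) just downhill of the orange nose, with its body hiding part of the plate top. The plate's visible part is at (292,237), so I'll refine from the carriage tail and the plate's lower edge.

Run:
```python
from nose import *
A=dict(np.load("side0.npz"));B=dict(np.load("side2.npz"))
def al(d,c,h):
    y=0
    for _ in range(5): P=plane(d,*c,56+.05*(y+48.5)+h);y=P[1]
    D=P[:2]-[490.9,-48.5];return -np.sin(yaw)*D[0]+np.cos(yaw)*D[1],D[0]
print("tail",al(A,(250.4,246.5),20),al(B,(271.7,203.9),20))
# phase correlation-free: template match of cups block
g=lambda d:cv2.cvtColor(d["image"],cv2.COLOR_RGB2GRAY)
t=g(A)[216:252,240:275]; r_=cv2.matchTemplate(g(B),t,cv2.TM_CCOEFF_NORMED); r_[:, :200]=0; r_[:150]=0
_,v,_,p=cv2.minMaxLoc(r_[:230,:300]);print("cups",v,p,al(A,(257,234),50),al(B,(p[0]+17,p[1]+18),50))
for n,d in("A",A),("B",B):
    m=mask(d,(7,150,90),(18,255,255),(225,120,330,275));ys,xs=np.nonzero(m)
    print(n,[(int(y),int(xs[ys==y].min()),int(xs[ys==y].max())) for y in np.unique(ys)])
print(r.read_state()['force'].round(2))
```

```text
tail (np.float64(303.5293440592626), np.float64(-2.2195520551611025)) (np.float64(68.6049528925222), np.float64(-1.1442020000121147))
cups 0.7726723551750183 (240, 216) (np.float64(260.6931301236959), np.float64(-11.460211807373867)) (np.float64(260.6931301236959), np.float64(-11.460211807373867))
A [(209, 256, 257), (210, 256, 259), (211, 256, 263), (212, 255, 268), (213, 255, 270), (214, 255, 272), (215, 256, 272), (216, 256, 272), (217, 256, 272), (218, 260, 272), (219, 260, 272), (220, 267, 272), (221, 270, 271), (222, 271, 271)]
B [(173, 275, 277), (174, 275, 289), (175, 276, 290), (176, 276, 290), (177, 276, 290), (178, 278, 290), (179, 279, 290), (180, 279, 290), (181, 287, 290), (182, 288, 289), (183, 289, 289)]
[-0.1   0.07 -0.03]
```

```bash
cat > opt.py <<'E'
import numpy as np
from scipy.optimize import minimize
import itertools
sc=np.array(list(itertools.product([0,4,9],[.27,.295,.32],[.9,1.06],[0,.025])))
G,V,M,L=sc.T; dt=1/480
def sim(d,full=False):
    d=np.asarray(d); h=np.concatenate([np.cumsum(np.repeat(d/40,40)),np.full(240,d.sum())])/1000
    y=-G/1000;v=V.copy();hl=np.zeros_like(y);pk=np.zeros_like(y);tr=[]
    al=np.where(L>0,dt/np.maximum(L,dt),1)
    for H in h:
        hl=hl+al*(H-hl);c=np.maximum(0,y-hl);f=110*c
        v=v+dt*(.4905-(.1+v)*(1)/M*np.sign(v)-f/M);y=y+dt*v;pk=np.maximum(pk,c)
        if full:tr.append(c)
    return (pk*1000,np.array(tr)) if full else pk*1000
if __name__=="__main__":
    n=10;cost=lambda d:np.linalg.norm(sim(d),8)+.3*max(0,d.sum()-115)**2+.1*np.sum(np.minimum(d,0)**2)
    best=None
    for d0 in (np.linspace(22,1,n),np.array([24,22,19,16,12,9,6,4,2,1.])):
        o=minimize(cost,d0,method="Powell",options=dict(maxiter=15,maxfev=2500))
        if best is None or o.fun<best.fun:best=o
    d=best.x;u=np.round(d/120/.005)*.005;pk=sim(u*120);print(u.round(3).tolist(),(u.sum()*120).round(1),pk.max().round(1));
    for q,p in zip(sc,pk): print(q,p.round(1),end=";")
E
time python3 opt.py
```

```text
[0.15, 0.165, 0.15, 0.135, 0.115, 0.07, 0.075, 0.06, 0.025, 0.015] 115.2 12.4
[0.   0.27 0.9  0.  ] 7.1;[0.    0.27  0.9   0.025] 10.0;[0.   0.27 1.06 0.  ] 7.7;[0.    0.27  1.06  0.025] 10.8;[0.    0.295 0.9   0.   ] 6.6;[0.    0.295 0.9   0.025] 9.8;[0.    0.295 1.06  0.   ] 7.8;[0.    0.295 1.06  0.025] 10.7;[0.   0.32 0.9  0.  ] 8.6;[0.    0.32  0.9   0.025] 11.7;[0.   0.32 1.06 0.  ] 9.9;[0.    0.32  1.06  0.025] 12.3;[4.   0.27 0.9  0.  ] 7.4;[4.    0.27  0.9   0.025] 8.1;[4.   0.27 1.06 0.  ] 8.7;[4.    0.27  1.06  0.025] 8.0;[4.    0.295 0.9   0.   ] 7.1;[4.    0.295 0.9   0.025] 8.4;[4.    0.295 1.06  0.   ] 9.2;[4.    0.295 1.06  0.025] 8.6;[4.   0.32 0.9  0.  ] 8.7;[4.    0.32  0.9   0.025] 9.8;[4.   0.32 1.06 0.  ] 10.7;[4.    0.32  1.06  0.025] 11.0;[9.   0.27 0.9  0.  ] 9.6;[9.    0.27  0.9   0.025] 6.6;[9.   0.27 1.06 0.  ] 12.3;[9.    0.27  1.06  0.025] 8.1;[9.    0.295 0.9   0.   ] 9.4;[9.    0.295 0.9   0.025] 6.9;[9.    0.295 1.06  0.   ] 11.6;[9.    0.295 1.06  0.025] 8.7;[9.   0.32 0.9  0.  ] 9.9;[9.    0.32  0.9   0.025] 8.7;[9.   0.32 1.06 0.  ] 12.4;[9.    0.32  1.06  0.025] 10.6;
real	0m20.199s
user	0m20.669s
sys	0m0.064s
```

```bash
python3 - <<'E'
from nose import *
A=dict(np.load("side0.npz"));B=dict(np.load("side2.npz"))
def al(d,c,h):
    y=0
    for _ in range(5): P=plane(d,*c,56+.05*(y+48.5)+h);y=P[1]
    D=P[:2]-[490.9,-48.5];return (-np.sin(yaw)*D[0]+np.cos(yaw)*D[1]).round(1)
for h in(30,60):
    for a,b in(((255.5,217.5),(275.5,177.5)),((271.5,221.7),(289.5,182.7)),((272.5,215),(290.5,177))): print(h,al(A,a,h)-al(B,b,h))
# bright/blue-free tail: bar edge rows along its length via gradient at columns mapped
print(al(A,(250.4,246.5),20),al(B,(271.7,203.9),20))
E
python3 - <<'E'
import sys;sys.path.insert(0,".")
from opt import *
for u in ([.17,.17,.155,.135,.11,.085,.06,.04,.02,.01],[.165,.17,.15,.13,.105,.085,.065,.045,.025,.015],[.18,.175,.15,.13,.105,.08,.06,.04,.025,.015]):
    u=np.array(u);p=sim(u*120);print(u.sum()*120,p.max().round(1),p.round(1).tolist())
E
```

```text
30 245.60000000000002
30 234.8
30 235.7
60 239.9
60 229.39999999999998
60 230.2
303.5 68.6
114.60000000000002 14.5 [6.0, 10.1, 7.9, 11.0, 6.8, 10.9, 7.4, 11.5, 8.4, 11.7, 9.1, 12.5, 8.9, 7.3, 11.2, 8.1, 7.9, 8.4, 10.2, 9.0, 8.4, 9.7, 10.8, 10.5, 12.0, 7.7, 14.5, 10.0, 10.8, 6.8, 13.5, 9.1, 10.5, 8.2, 13.1, 10.0]
114.60000000000001 14.4 [5.8, 9.1, 8.1, 9.7, 6.4, 9.7, 7.7, 10.1, 7.9, 10.6, 9.4, 11.4, 8.9, 6.2, 11.4, 6.8, 8.2, 7.3, 10.5, 8.1, 8.7, 8.7, 11.2, 9.8, 11.7, 7.8, 14.4, 10.1, 11.0, 7.1, 13.8, 9.5, 11.0, 8.2, 13.5, 10.3]
115.2 15.9 [7.6, 8.9, 10.0, 9.6, 6.6, 8.9, 9.0, 9.4, 7.3, 9.7, 9.5, 10.1, 10.4, 6.4, 12.9, 8.1, 9.4, 6.3, 12.1, 6.8, 9.6, 7.6, 12.2, 8.4, 13.1, 9.5, 15.9, 11.9, 12.2, 8.3, 14.9, 10.6, 11.8, 8.3, 14.8, 10.8]
```

Call:
move_arm:
  plan:
    - [1,[0.002,-0.15,-0.007],0]
    - [1,[0.002,-0.165,-0.008],0]
    - [1,[0.002,-0.15,-0.007],0]
    - [1,[0.002,-0.135,-0.007],0]
    - [1,[0.002,-0.115,-0.006],0]
    - [1,[0.001,-0.07,-0.004],0]
    - [1,[0.001,-0.075,-0.004],0]
    - [1,[0.001,-0.06,-0.003],0]
    - [1,[0,-0.025,-0.001],0]
    - [1,[0,-0.015,-0.001],0]

```text
time: 5.3
tool_pos: [494.7, -273.7, 103.5]
orientation: [0.028, -3.141, -0.0]
force: [0.6, -0.9, 0.3]
opening: 0.5
gripper_force: 0.4
```

Run:
```python
from nose import *
s=r.read_state();print(s['time'],s['tool_pos'].round(1),s['force'].round(2))
o=[]
for n,b in(("side",(230,110,330,220)),("top",(235,190,365,250))):
    d=get_image(n);np.savez(f"{n}3.npz",**d);x0,y0,x1,y1=b
    if n=="side":print(nose(d))
    o.append(cv2.resize(d["image"][y0:y1,x0:x1,::-1],(400,int(400*(y1-y0)/(x1-x0))),interpolation=2))
h=max(i.shape[0] for i in o);cv2.imwrite("pics/f.png",np.hstack([cv2.copyMakeBorder(i,0,h-i.shape[0],0,0,0) for i in o]))
```

```text
5.3 [ 494.7 -273.7  103.5] [ 0.6  -0.9   0.35]
(np.int32(48), [289, 154, 12, 10], np.float64(-208.9))
```

View pics/f.png

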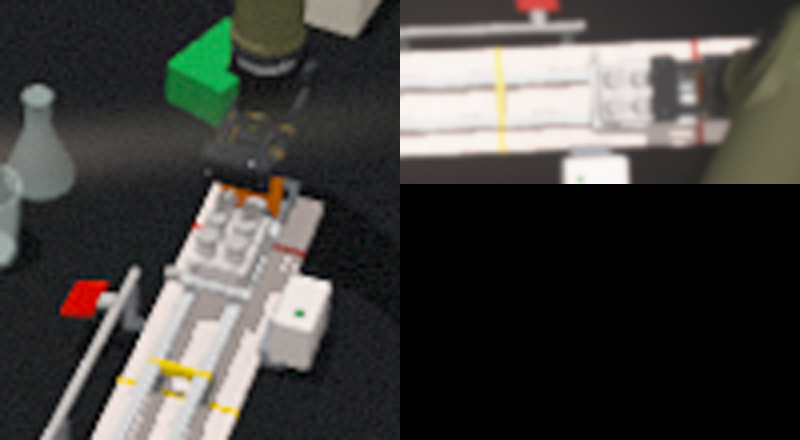

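The side crop shows the nose at about (265,190) resting on the fingers. In the top crop the nose line is at (700,90), close to the red mark at (697,50)–(700,130). The nose stands about 110 mm higher, so I'll correct for parallax.

Run:
```python
from nose import *
T=dict(np.load("top3.npz"));T0=dict(np.load("top0.npz"))
def rampy(P): D=P[:2]-[490.9,-48.5];return -np.sin(yaw)*D[0]+np.cos(yaw)*D[1], np.cos(yaw)*D[0]+np.sin(yaw)*D[1]
h=lambda d:cv2.cvtColor(d["image"],cv2.COLOR_RGB2HSV).astype(int)
def cen(d,row,u0,u1,ch):  # saturation-weighted column centroid of a thin coloured stripe
    a=d["image"][row,u0:u1].astype(float);w=a[:,0]-a[:,ch];w=np.clip(w-np.median(w)-8,0,None)
    return (w*np.arange(u0,u1)).sum()/max(w.sum(),1e-6),w.sum()
for nm,d,u0,u1,ch in(("yellow0",T0,260,276,2),("red0",T0,324,342,2),("red3",T,324,342,2)):
    for row in(204,206,208,230,232,234,236):
        u,w=cen(d,row,u0,u1,ch)
        if w>20: print(nm,row,round(u,2),[tuple(np.round(rampy(plane(d,u,row,z)),1)) for z in(12,)],int(w))
print("nose3");
for row in range(213,226):
    u,w=cen(T,row,324,342,2)
    if w>20: print(row,round(u,2),int(w),np.round(rampy(plane(T,u,row,56-10+75)),1), "rail", np.round(rampy(plane(T,u,row,45)),1))
print("rail red0/yellow0")
for row in range(210,234,3):
    print(row,[np.round(rampy(plane(T0,cen(T0,row,a,b,2)[0],row,z)),1) for a,b,z in((260,276,57.5),(324,342,45))],"nose0",np.round(rampy(plane(T0,cen(T0,row,224,240,2)[0],row,139)),1))
```

```text
yellow0 206 266.38 [(np.float64(29.9), np.float64(63.6))] 130
yellow0 208 266.47 [(np.float64(29.8), np.float64(55.8))] 127
yellow0 230 267.63 [(np.float64(29.0), np.float64(-30.0))] 194
yellow0 232 267.51 [(np.float64(29.8), np.float64(-37.8))] 147
yellow0 234 267.55 [(np.float64(30.0), np.float64(-45.5))] 122
yellow0 236 267.68 [(np.float64(29.8), np.float64(-53.2))] 134
red0 204 330.22 [(np.float64(-220.3), np.float64(61.4))] 136
red0 206 330.27 [(np.float64(-220.0), np.float64(53.6))] 120
red0 208 330.44 [(np.float64(-220.2), np.float64(45.7))] 143
red0 230 331.71 [(np.float64(-219.9), np.float64(-40.0))] 144
red0 232 331.79 [(np.float64(-219.8), np.float64(-47.8))] 156
red0 234 331.95 [(np.float64(-219.9), np.float64(-55.5))] 149
red0 236 331.94 [(np.float64(-219.4), np.float64(-63.2))] 128
red3 204 330.21 [(np.float64(-220.2), np.float64(61.4))] 142
red3 206 330.35 [(np.float64(-220.3), np.float64(53.6))] 120
red3 208 330.77 [(np.float64(-221.5), np.float64(45.7))] 177
red3 230 332.17 [(np.float64(-221.7), np.float64(-40.1))] 53
red3 232 331.91 [(np.float64(-220.2), np.float64(
[... 590 characters left out ...]
 -5.9]
222 332.08 52 [-200.8  -11.2] rail [-216.5   -9.7]
223 332.03 31 [-200.5  -14.7] rail [-216.1  -13.5]
rail red0/yellow0
210 [array([31. , 45.2]), array([-215.7,   36. ])] nose0 [981.2  78.4]
213 [array([30.9, 33.8]), array([-220.1,   24.4])] nose0 [160.2  34.8]
216 [array([30.4, 22.5]), array([-218.3,   13. ])] nose0 [161.6  24.2]
219 [array([30.3, 11.1]), array([-217.5,    1.6])] nose0 [160.6  13.5]
222 [array([30. , -0.2]), array([-217.6,   -9.8])] nose0 [159.6   2.8]
225 [array([ 29.9, -11.5]), array([-218.8,  -21.2])] nose0 [159.9  -7.8]
228 [array([ 29.7, -22.7]), array([-218.8,  -32.6])] nose0 [160.6 -18.3]
231 [array([ 30.4, -34. ]), array([-213. ,  -43.7])] nose0 [160.4 -28.9]
```

Nose is about 12 mm short of the red mark, so I'm holding there.

Call:
move_arm:
  plan:
    - [1,[0,0,0],0]
    - [1,[0,0,0],0]
    - [1,[0,0,0],0]
    - [1,[0,0,0],0]
    - [1,[0,0,0],0]
    - [1,[0,0,0],0]
    - [1,[0,0,0],0]
    - [1,[0,0,0],0]
    - [1,[0,0,0],0]
    - [1,[0,0,0],0]

```text
time: 6.23
tool_pos: [494.6, -273.8, 103.6]
orientation: [-0.027, 3.141, 0.0]
force: [0.7, -0.5, 0.4]
opening: 0.5
gripper_force: 0.2
```

Call:
move_arm:
  plan:
    - [1,[0,0,0],0]
    - [1,[0,0,0],0]
    - [1,[0,0,0],0]
    - [1,[0,0,0],0]
    - [1,[0,0,0],0]
    - [1,[0,0,0],0]
    - [1,[0,0,0],0]
    - [1,[0,0,0],0]
    - [1,[0,0,0],0]
    - [1,[0,0,0],0]

```text
time: 7.07
tool_pos: [494.6, -273.7, 103.6]
orientation: [-0.028, 3.141, 0.0]
force: [-0.3, -0.7, -0.1]
opening: 0.4
gripper_force: 0.2
```

Call:
move_arm:
  plan:
    - [1,[0,0,0],0]
    - [1,[0,0,0],0]
    - [1,[0,0,0],0]
    - [1,[0,0,0],0]
    - [1,[0,0,0],0]
    - [1,[0,0,0],0]
    - [1,[0,0,0],0]
    - [1,[0,0,0],0]
    - [1,[0,0,0],0]
    - [1,[0,0,0],0]

```text
time: 7.9
tool_pos: [494.5, -273.8, 103.6]
orientation: [-0.027, 3.141, 0.0]
force: [-0.5, -0.4, 0.3]
opening: 0.3
gripper_force: 0.2
```

Call:
move_arm:
  plan:
    - [1,[0,0,0],0]
    - [1,[0,0,0],0]
    - [1,[0,0,0],0]
    - [1,[0,0,0],0]
    - [1,[0,0,0],0]
    - [1,[0,0,0],0]
    - [1,[0,0,0],0]
    - [1,[0,0,0],0]
    - [1,[0,0,0],0]
    - [1,[0,0,0],0]

```text
time: 8.73
tool_pos: [494.6, -273.8, 103.6]
orientation: [-0.028, 3.141, 0.0]
force: [0.3, -0.6, 1.0]
opening: 0.6
gripper_force: 0.2
```

Run:
```python
from nose import *
d=get_image("side");np.savez("side4.npz",**d);print(nose(d),nose(dict(np.load("side3.npz"))))
s=r.read_state();print(s['time'],s['tool_pos'].round(1),s['force'].round(2))
m=mask(d,(0,150,90),(6,255,255),(225,140,320,275));print(blobs(m))
```

```text
(np.int32(52), [286, 154, 15, 10], np.float64(-207.9)) (np.int32(48), [289, 154, 12, 10], np.float64(-208.9))
8.7833 [ 494.6 -273.8  103.6] [0.06 0.19 0.98]
[(np.int32(76), [245, 180, 12, 9], array([250.5 , 184.03])), (np.int32(41), [231, 236, 12, 4], array([236.73, 237.32]))]
```

Call:
move_arm:
  plan:
    - [1,[0,-0.005,0],0]
    - [1,[0,-0.01,-0.0005],0]
    - [1,[0,-0.014,-0.0007],0]
    - [1,[0,-0.014,-0.0007],0]
    - [1,[0,-0.014,-0.0007],0]
    - [1,[0,-0.014,-0.0007],0]
    - [1,[0,-0.014,-0.0007],0]
    - [1,[0,-0.014,-0.0007],0]
    - [1,[0,-0.014,-0.0007],0]
    - [1,[0,-0.014,-0.0007],0]

```text
time: 9.62
tool_pos: [494.6, -289.2, 102.9]
orientation: [-0.027, 3.141, 0.0]
force: [0.3, -0.4, -0.2]
opening: 0.4
gripper_force: 0.2
```

Call:
move_arm:
  plan:
    - [1,[0,-0.014,-0.0007],0]
    - [1,[0,-0.014,-0.0007],0]
    - [1,[0,-0.014,-0.0007],0]
    - [1,[0,-0.014,-0.0007],0]
    - [1,[0,-0.014,-0.0007],0]
    - [1,[0,-0.014,-0.0007],0]
    - [1,[0,-0.014,-0.0007],0]
    - [1,[0,-0.014,-0.0007],0]
    - [1,[0,-0.014,-0.0007],0]
    - [1,[0,-0.014,-0.0007],0]

```text
time: 10.45
tool_pos: [494.6, -306.0, 102.1]
orientation: [-0.027, 3.141, 0.0]
force: [-0.0, -0.9, -0.3]
opening: 0.5
gripper_force: 0.2
```

Call:
move_arm:
  plan:
    - [1,[0,-0.013,-0.0007],0]
    - [1,[0,-0.012,-0.0006],0]
    - [1,[0,-0.011,-0.0006],0]
    - [1,[0,-0.01,-0.0005],0]
    - [1,[0,-0.01,-0.0005],0]
    - [1,[0,-0.01,-0.0005],0]
    - [1,[0,-0.009,-0.0005],0]
    - [1,[0,-0.008,-0.0004],0]
    - [1,[0,-0.007,-0.0004],0]
    - [1,[0,-0.007,-0.0004],0]

```text
time: 11.28
tool_pos: [494.6, -317.5, 101.4]
orientation: [-0.028, 3.141, 0.0]
force: [0.3, -0.6, 0.2]
opening: 0.3
gripper_force: 0.2
```

Call:
move_arm:
  plan:
    - [1,[0,-0.007,-0.0004],0]
    - [1,[0,-0.007,-0.0004],0]
    - [1,[0,-0.007,-0.0004],0]
    - [1,[0,-0.007,-0.0004],0]
    - [1,[0,-0.007,-0.0004],0]
    - [1,[0,-0.007,-0.0004],0]
    - [1,[0,-0.007,-0.0004],0]
    - [1,[0,-0.007,-0.0004],0]
    - [1,[0,-0.007,-0.0004],0]
    - [1,[0,-0.007,-0.0004],0]

```text
time: 12.12
tool_pos: [494.6, -325.9, 101.0]
orientation: [-0.028, 3.141, 0.0]
force: [0.6, -0.3, -0.3]
opening: 0.6
gripper_force: 0.2
```

Call:
move_arm:
  plan:
    - [1,[0,-0.007,-0.0004],0]
    - [1,[0,-0.007,-0.0004],0]
    - [1,[0,-0.007,-0.0004],0]
    - [1,[0,-0.007,-0.0004],0]
    - [1,[0,-0.007,-0.0004],0]
    - [1,[0,-0.007,-0.0004],0]
    - [1,[0,-0.007,-0.0004],0]
    - [1,[0,-0.007,-0.0004],0]
    - [1,[0,-0.007,-0.0004],0]
    - [1,[0,-0.007,-0.0004],0]

```text
time: 12.95
tool_pos: [494.5, -334.3, 100.4]
orientation: [0.028, -3.141, -0.0]
force: [-0.1, -0.0, -0.4]
opening: 0.4
gripper_force: 0.0
```

Call:
move_arm:
  plan:
    - [1,[0,-0.007,-0.0004],0]
    - [1,[0,-0.007,-0.0004],0]
    - [1,[0,-0.007,-0.0004],0]
    - [1,[0,-0.007,-0.0004],0]
    - [1,[0,-0.007,-0.0004],0]
    - [1,[0,-0.007,-0.0004],0]
    - [1,[0,-0.007,-0.0004],0]
    - [1,[0,-0.007,-0.0004],0]
    - [1,[0,-0.007,-0.0004],0]
    - [1,[0,-0.007,-0.0004],0]

```text
time: 13.78
tool_pos: [494.6, -342.7, 100.0]
orientation: [-0.027, 3.141, 0.0]
force: [-0.2, 0.3, -0.4]
opening: 0.4
gripper_force: 0.0
```

Run:
```python
from nose import *
s=r.read_state();print(s['time'],s['tool_pos'].round(1),s['force'].round(2))
o=[]
for n,b in(("side",(230,110,330,220)),("top",(235,190,365,250))):
    d=get_image(n);np.savez(f"{n}5.npz",**d);x0,y0,x1,y1=b
    if n=="side":print(nose(d))
    o.append(cv2.resize(d["image"][y0:y1,x0:x1,::-1],(400,int(400*(y1-y0)/(x1-x0))),interpolation=2))
h=max(i.shape[0] for i in o);cv2.imwrite("pics/g.png",np.hstack([cv2.copyMakeBorder(i,0,h-i.shape[0],0,0,0) for i in o]))
```

```text
13.7833 [ 494.6 -342.7  100. ] [-0.17  0.35 -0.36]
(np.int32(82), [288, 147, 17, 10], np.float64(-264.0))
```

View pics/g.png

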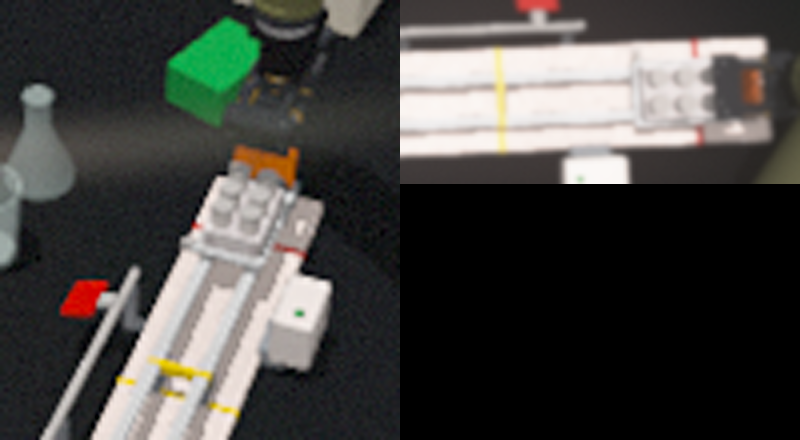

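The nose is docked in both views (side crop (265,165)) and the push on the hand has gone to zero. I'm backing off downhill, then up.

Call:
move_arm:
  plan:
    - [1,[0,-0.03,0],0]
    - [1,[0,-0.05,0],0]
    - [1,[0,-0.08,0],0]
    - [1,[0,-0.08,0],0]
    - [1,[0,-0.03,0.05],0]
    - [1,[0,0,0.12],0]
    - [1,[0,0,0.15],0]
    - [1,[0,0,0.2],0]
    - [1,[0,0,0.2],0]
    - [1,[0,0,0.15],0]

```text
time: 14.72
tool_pos: [494.7, -376.3, 207.0]
orientation: [-0.026, 3.14, -0.002]
force: [0.3, 0.4, -1.0]
opening: 0.6
gripper_force: 0.0
```

Call:
move_arm:
  plan:
    - [1,[0,0,0.1],0]
    - [1,[0,0,0.05],0]
    - [1,[0,0,0],0]
    - [1,[0,0,0],0]
    - [1,[0,0,0],0]
    - [1,[0,0,0],0]
    - [1,[0,0,0],0]
    - [1,[0,0,0],0]
    - [1,[0,0,0],0]
    - [1,[0,0,0],0]

```text
time: 15.55
tool_pos: [494.5, -375.0, 222.2]
orientation: [0.027, -3.141, -0.0]
force: [0.3, -0.4, 0.2]
opening: 0.2
gripper_force: 0.0
```

Run:
```python
from nose import *
d=get_image("side");print(nose(d),r.read_state()['tool_pos'].round(1),r.read_state()['time'])
cv2.imwrite("pics/h.png",cv2.resize(d["image"][80:290,150:350,::-1],None,fx=2.8,fy=2.8,interpolation=2))
```

```text
(np.int32(123), [288, 143, 17, 14], np.float64(-272.2)) [ 494.5 -375.   222.3] 15.6
```

View pics/h.png

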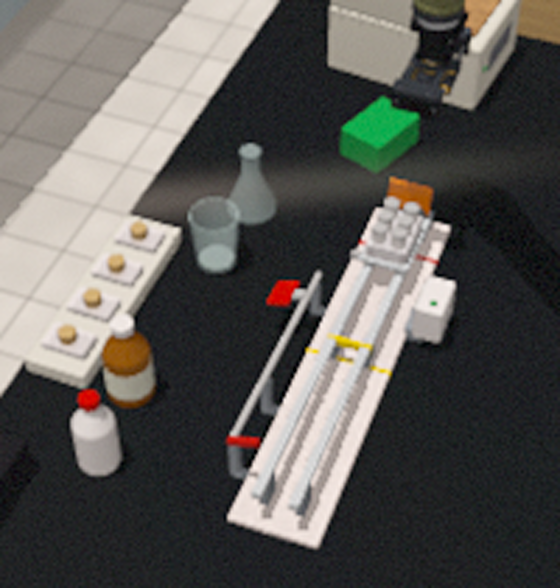

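The carriage rests docked, with its nose at (410,193) past the red mark. All the glassware and boxes are in place and the hand is clear.

```bash
python3 -c "
from station import r
print(r.finish_job())"
```

```text
the job is handed in; nothing more can be done
None
```

The job is handed in at about 16 s: the carriage was caught past yellow, held about 12 mm short of red for 3.4 s, then eased onto the end buffers and let go, with nothing else disturbed; it let go while I was still testing the pad (about 10 mm down, not the full 16), and I did not measure how far the nose was pressed in (simulated at about 7–11 mm for the likely conditions, up to 12.4 at the extremes, against the 12 mm limit).

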